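Eject a resin mount with the cam lever and hold it up

TASK

The resin mount is to come out of the mould of the cam ejector. Pull the lever bar (the long steel bar with the slim black grip) out of the tool holder, set its foot all the way down into the socket on the cam hub, and pull the bar over until the cam is at its highest lift, so that the mount stands fully out of the mould on the ejector pad. It will not stay up by itself: finish while still holding the bar at that point, leaving the mount to me and the other things where they are.

Things in the scene. Friction and masses are not known exactly. Their poses are not given: they have to be found in the camera images.
- press: Cam ejector, fixed: grey base 130 x 110 mm, two cheeks, a bridge and on it a steel mould (tube, 56 mm outside, 32 mm bore, rim at z 158 mm). Origin: centre of the base's underside, straight below the mould. The cam shaft runs along y at z 37 mm, x 0; its hub with the socket sits on the +y side, at y 48 to 84 mm. The bar is pulled over towards -x (the robot's side), which is clear to x -250 mm.
- cam (a joint): Angle of shaft, eccentric cam and hub, rad. 0: at rest on its stop, socket straight up; grows as the bar is pulled over to the ejector's -x; stop at 1.55. Highest lift at 1.00 (bar leaning 57 deg from upright). It takes about 1.1 N m up to 0.3, 0.9 at 0.5, 0.5 at 0.75, none at the peak: let go before the peak it springs back to 0, at or past it spring and bar weight carry it on to 1.55.
- ejector (a joint): Rise of the ejector pad in the mould, m, driven by the cam against a return spring (35 N at rest, 53 N at the top). At cam angles 0, 0.25, 0.5, 0.75, 1.0, 1.25, 1.5: about -0.4, 6.7, 12.5, 16.3, 17.6 (the highest), 16.3, 12.5 mm. At the highest the pad is about level with the mould's rim and the whole mount stands above it; past it the mount sinks in again.
- socket_mouth (a point): Centre of the mouth of the hub's socket, a dark steel round tube, 25 mm outside (33 at the mouth), at y 66 mm of the ejector. 69 mm from the shaft's axis: at z 106 mm at rest; turns with the hub. Bore 13.4 mm, flaring to 21 mm over the last 11 mm, 51 mm deep. Its z axis points out of the socket along the bore, its y axis lies along the shaft.
- socket_floor (a point): Centre of the socket's floor, 51 mm below the mouth, 18 mm from the shaft's axis (z 55 mm at rest); turns with the hub, axes as at the mouth.
- bar: Lever bar, 200 mm long, about 200 g, loose: round steel, 12 mm thick, foot chamfered, the top 75 mm a slim black grip of 22 mm diameter. Origin: centre of its foot; z along it to the top. At first it stands upright in one bore of the holder, foot at z 10 mm, the tallest tool there. It has play in the socket (up to 0.07 rad either way) and turns between the finger pads as it leans over.
- bar_foot (a point): Centre of the bar's foot (end face).
- bar_grip (a point): Point on the bar's axis in its black grip, 165 mm above its foot, 35 mm below its top (at the start 175 mm above the bench).
- holder: Upright tool holder, a white block, fixed, 170 (x) x 50 (y) x 70 mm high, to the left or the right of the ejector. Origin: centre of its underside. Three bores of 14 mm, 60 mm deep, at x = -55, 0 and +55 mm, y = 0; which tool stands in which varies.
- mount: Resin mount, a dark round disc 30 mm in diameter and 18 mm high with a metal specimen in its upper face, about 30 g, loose, lying in the mould on the ejector pad with its top level with the rim. Origin: centre of its underside. Not to be touched by the robot.
- pad (a point): Centre of the upper face of the ejector pad (29 mm in diameter); z up.
- nut_driver: Bystander: nut driver, upright in the holder, 135 mm long with a fat black handle of 30 mm; top 145 mm above the bench. Origin: its foot.
- dowel: Bystander: plain wooden rod, upright in the holder, 12 mm thick, 130 mm long; top 140 mm above the bench. Origin: its foot.
- rack: Bystander: white rack with two finished mounts, 150 x 55 mm, 40 mm high, loose, on the other side of the ejector from the holder. Origin: centre of its underside.
- dish: Bystander: closed glass dish, 94 mm in diameter, 22 mm high, about 120 g, loose, at the back left. Origin: centre of its underside.
Not all that is in view belongs to the job. What is shaped like the holder but red or yellow is not meant.

How it is judged:
On the way, in this order (a step that is already met when the one before it is completed fails the run):
1. the lever bar is drawn out of the tool holder, its foot above the holder's top (z of bar_foot in the frame of holder above 0.072 m), for 0.1 s.
2. the bar stands fully home in the socket of the cam hub (distance between bar_foot and socket_floor below 0.006 m and angle between the z axis of bar and the z axis of socket_floor, either way round below 0.15 rad), for 0.2 s.
At the end, for the whole second after the job is handed in: Pad within 1 mm of its highest (17.6 mm), cam within 0.15 rad of 1.00, at rest; mount level on the pad (6 mm sideways, 3 mm in height); bar in the socket (foot within 10 mm of its floor) and still held by the fingers (over 0.5 N) (value of joint ejector above 0.0165 m and value of joint cam between 0.85 and 1.15 rad and velocity of joint cam between -0.1 and 0.1 rad/s and distance between bar_foot and socket_floor below 0.01 m and angle between the z axis of bar and the z axis of socket_floor, either way round below 0.2 rad and contact force between the fingers and bar above 0.5 N and horizontal distance between mount and pad below 0.006 m and z of mount in the frame of pad between -0.003 and 0.003 m and angle between mount's own z axis and vertical below 0.12 rad); the arm keeps its last pose, push and grip.
It fails at once if the robot touches the mount (contact force between the fingers and mount above 0.5 N).
It fails at once if the mount is thrown off the pad (horizontal distance between mount and pad above 0.012 m or z of mount in the frame of pad above 0.015 m).
It fails at once if another tool is moved or pulled from the holder (distance of any of nut_driver, dowel from where it was at the start of the episode above 0.02 m).
It fails at once if the rack or the dish is pushed away (distance of any of rack, dish from where it was at the start of the episode above 0.03 m).
It also fails if it takes over 45 s, if anything falls off the work surface, if the arm or the gripper's body presses on something with over 40 N, if the wrist force passes 120 N, or if a joint passes its speed limit or range.

ROBOT

A 6-joint arm with a two-finger parallel gripper is mounted at the origin on the work surface. World frame = base frame: x ahead of the robot, y to its left, z up, the work surface at z = 0. Lengths are in m, angles in rad, forces in N, time in s.
With the tool pointing down it reaches from about 0.35 to 0.775 m from the base axis. Payload 7.3 kg.
Tool frame: the origin (TCP) lies at the very end of the fingers, on their centre line; the grasp point (between the pads) lies 19 mm behind it (robot.tcp_to_grasp is the distance from the TCP to the grasp point, in m); z points along the fingers, y is the direction in which the jaws open and shut (so a half turn about z gives the same grasp; the last joint's range is limited). The gripper opens to 92 mm and grips with 3 to 60 N. Pads are 19 mm wide; open, the fingers measure 130 mm over their backs; the gripper's body (75 mm by 190 mm) begins 47 mm behind the grasp point.
Start: joints at [1.157, 0.342, 1.524, -0, 1.275, -0.146], TCP at [0.139, 0.506, 0.227] pointing down, gripper open.
Joint ranges: [-2.53, 2.53], [-0.77, 2.02], [0.04, 2.7], [-1, 4.14], [0.28, 2.66], [-3.11, 3.11]. Speed limits (rad/s): [2.57, 2.57, 3.14, 3.14, 3.14, 3.14].

INTERFACE

Orientations are given as [roll, pitch, yaw] about the fixed x, y, z axes, in that order (R = Rz(yaw) Ry(pitch) Rx(roll)).
In Python, from cell import robot gives the robot as it stands.
- The arm moves only by the tool arm_command, never from a script. Its argument "motion" is a list that holds one entry, the list of rows, each a list of 7 numbers: the turn, a rotation vector about the tool's x, y, z in units of 90 degrees (1.0 is 90 degrees), then the shift along the tool's x, y, z in units of 30 cm (1.0 is 30 cm), then the opening, from -1 (shut) to 1 (fully open). In form: [[[wx, wy, wz, tx, ty, tz, grip], ...]]. A call has 1 to 8 rows; each row is the pose to reach, as a shift and turn from the pose commanded when the call began, along the tool's axes at that moment; what a row does not reach only later rows make up. A row lasts 1/10 s, in which the tool goes at most 50 mm and 8.59 degrees, less where a joint would pass 70% of its speed; a pose out of reach is approached as far as the arm can. A call with a number of a shift or a turn outside -1 to 1 is refused whole. A call with a gripper value outside its range is refused whole. The fingers move at their own pace and stop on an object; "grip_force" is the grip in N (left out, the last holds). Time passes only in rows, so rows that repeat a pose let the fingers close. It gives the time, the measured TCP pose, the force and the opening at its end, in the units of the state.
- robot.observe(): the state, without advancing time (a new reading comes with each control period).
- robot.read_camera(name): name is "scene" or "top" or "wrist"; returns a dict with "image" (420x560x3 uint8, red, green, blue), "z_map" (420x560 float32, m along the optical axis (not along the pixel's ray), 0 where there is no reading), "fov_y" (degrees; the focal length in pixels is half the picture's height over the tangent of half this angle, whatever the lens; pixels are square), "cx", "cy" (the principal point, pixels), "k1" (the pictures are not rectified: a ray, as slopes to the right and down, at radius r is drawn at 1 + k1 r^2 times it, then the intrinsics apply), "cam_to_world" (4x4, takes a point from camera to world coordinates). Camera axes: x right, y down, z forward; pixel columns grow to the right and rows downward; lengths in m; the calibration is good to about 2 mm. A picture is of the moment at which its call begins.
- robot.hand_in(): hands the job in, once; it reports no verdict.
The state is a dict: "time": time; "qpos": joint angles; "qvel": joint speeds; "joint_efforts": joint torques, N m; "tool_pos": TCP position; "tool_rot": TCP orientation; "contact_force": force on the tool from outside, world axes, zero at the start; "torque": the same for the moment, N m; "opening": finger opening in m.
Only numpy, scipy, OpenCV 4.12 (cv2) and the standard library are available. Lean on these libraries where they do the work, as an engineer would, in place of code of your own. Each camera call takes 0.05 s, during which the arm holds its last target.

## Working session

There is one attempt and no reset: what is moved stays moved. The work goes in short steps, Python scripts to look and compute and a tool call to move; the robot and the scene stay as the last step left them, time stands still between calls to the robot, and variables do not carry over. Pictures are saved under pics/ and viewed, and the job is handed in when it is done.

Besides the shell and the picture viewer there is one more tool, called after "Request:" by a JSON object that holds its "method" and its "body". arm_command: Moves the arm, as the interface text tells. Its arguments: {"type":"object","properties":{"motion":{"type":"array"},"grip_force":{"type":"number"}},"required":["motion"]}

```bash
ls; mkdir -p pics
python3 - <<'E'
from cell import robot
import cv2,numpy as np
o=robot.observe()
for k,v in o.items(): print(k,np.round(v,3))
print(robot.tcp_to_grasp)
for n in ("scene","top","wrist"):
    c=robot.read_camera(n); cv2.imwrite(f"pics/{n}0.png",c["image"][:,:,::-1])
    np.savez(f"pics/{n}0.npz",**c)
    print(n,c["fov_y"],c["cx"],c["cy"],c["k1"]); print(np.round(c["cam_to_world"],3))
E
```

```text
pics
time 0.0
qpos [ 1.157  0.343  1.525  0.     1.275 -0.146]
qvel [-0.002 -0.001 -0.002  0.001  0.003  0.   ]
joint_efforts [ 1.0000e-03 -4.3125e+01 -2.4422e+01  7.2000e-02  5.6000e-02 -0.0000e+00]
tool_pos [0.139 0.506 0.226]
tool_rot [-3.14  -0.     2.874]
contact_force [-0.179 -0.206 -0.493]
torque [-0.021  0.002  0.004]
opening 0.092
0.0188
scene 46.36247459840669 273.3594154133255 209.73432535635578 -0.10525609436427917
[[ 0.235  0.728 -0.644  1.276]
 [ 0.972 -0.184  0.147 -0.233]
 [-0.012 -0.661 -0.751  1.025]
 [ 0.     0.     0.     1.   ]]
top 47.02447063159259 282.66295822152006 199.46545995036158 -0.05736075532578611
[[-0.038 -0.975  0.218  0.293]
 [-0.999  0.036 -0.012 -0.061]
 [ 0.004 -0.219 -0.976  1.259]
 [ 0.     0.     0.     1.   ]]
wrist 62.95338383638807 276.50968486541365 213.39004888281173 -0.0632589997355917
[[ 0.264  0.922  0.283  0.062]
 [ 0.965 -0.252 -0.078  0.527]
 [-0.001  0.293 -0.956  0.385]
 [ 0.     0.     0.     1.   ]]
```

View pics/scene0.png

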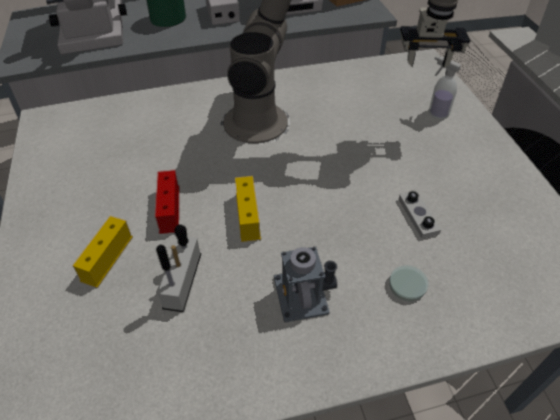

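View pics/top0.png

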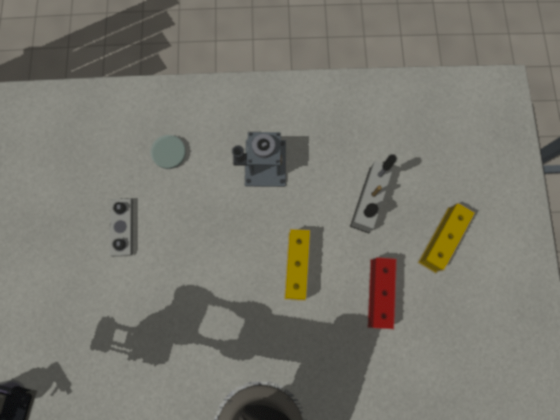

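View pics/wrist0.png

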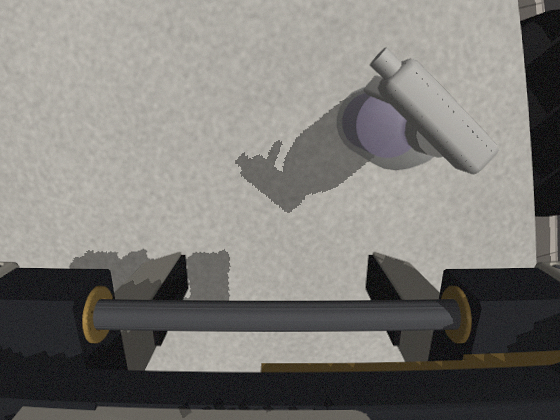

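The white holder is at top image (374,198). Candidates in it are two black handles, at top (390,161) / scene (163,257) and at top (371,211) / scene (181,235), plus the wooden dowel at (377,190). I'll crop and measure.

```bash
cat > h.py <<'E'
import numpy as np,cv2
def load(n): return dict(np.load(n))
def K(c):
    f=c["image"].shape[0]/2/np.tan(np.radians(float(c["fov_y"]))/2)
    return np.array([[f,0,float(c["cx"])],[0,f,float(c["cy"])],[0,0,1]])
def rays(c,uv):
    uv=np.asarray(uv,float).reshape(-1,1,2)
    # k1 distortion model
    return cv2.undistortPoints(uv,K(c),np.array([float(c["k1"]),0,0,0,0])).reshape(-1,2)
def world_z(c,uv,z):
    s=rays(c,uv);T=c["cam_to_world"];d=np.c_[s,np.ones(len(s))]@T[:3,:3].T
    return T[:3,3]+d*((z-T[2,3])/d[:,2])[:,None]
def world_map(c):
    h,w=c["z_map"].shape;u,v=np.meshgrid(np.arange(w),np.arange(h))
    s=rays(c,np.stack([u,v],-1));z=c["z_map"].reshape(-1,1)
    p=np.c_[s*z,z];T=c["cam_to_world"];return (p@T[:3,:3].T+T[:3,3]).reshape(h,w,3)
def proj(c,p):
    T=np.linalg.inv(c["cam_to_world"]);q=np.asarray(p)@T[:3,:3].T+T[:3,3]
    return cv2.projectPoints(q.reshape(-1,1,3),np.zeros(3),np.zeros(3),K(c),np.array([float(c["k1"]),0,0,0,0]))[0].reshape(-1,2)
E
python3 - <<'E'
from h import *
s=load("pics/scene0.npz");t=load("pics/top0.npz")
a=cv2.resize(s["image"][200:320,130:350][:,:,::-1],None,fx=3.4,fy=3.4,interpolation=cv2.INTER_CUBIC);cv2.imwrite("pics/c1.png",a)
b=cv2.resize(t["image"][120:240,220:420][:,:,::-1],None,fx=4,fy=4,interpolation=cv2.INTER_CUBIC);cv2.imwrite("pics/c2.png",b)
for n,c in(("s",s),("t",t)):
    P=world_map(c);print(n,"zmap valid",(c["z_map"]>0).mean())
    for u,v in ([(163,248),(181,229),(176,248),(303,258),(331,266)] if n=="s" else [(390,160),(371,211),(377,190),(264,145),(238,152),(238,160)]):
        print((u,v),np.round(P[v,u],3),c["image"][v,u])
E
```

```text
s zmap valid 0.995812074829932
(163, 248) [ 0.623 -0.322  0.21 ] [16 15 14]
(181, 229) [ 0.524 -0.283  0.144] [13 10 12]
(176, 248) [ 0.52  -0.306  0.072] [76 70 64]
(303, 258) [ 0.681 -0.033  0.157] [82 82 86]
(331, 266) [0.676 0.038 0.093] [24 25 28]
t zmap valid 0.9959863945578231
(390, 160) [ 0.612 -0.322  0.208] [32 32 30]
(371, 211) [ 0.507 -0.282  0.145] [33 32 30]
(377, 190) [ 0.561 -0.304  0.129] [76 64 44]
(264, 145) [ 0.675 -0.035  0.16 ] [83 84 86]
(238, 152) [0.688 0.035 0.074] [35 36 35]
(238, 160) [0.669 0.036 0.066] [37 38 38]
```

View pics/c1.png

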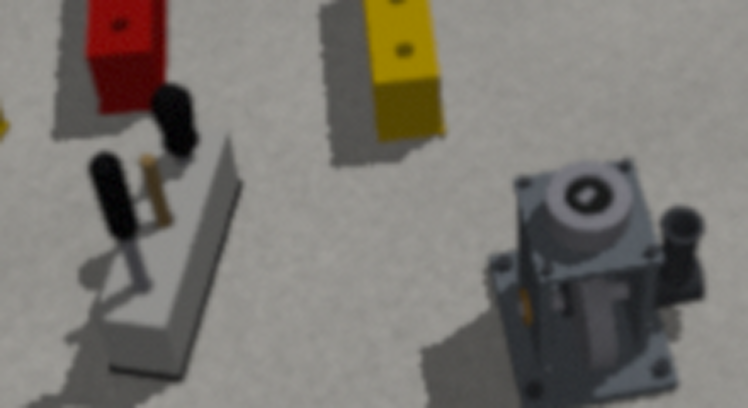

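View pics/c2.png

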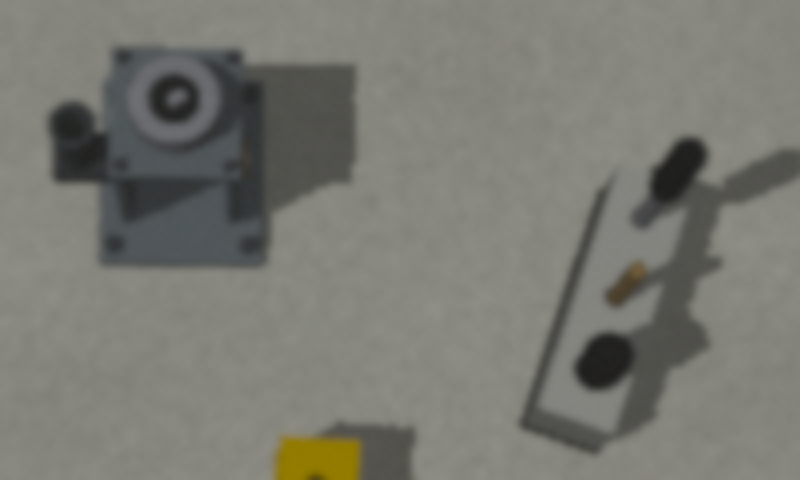

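The bar is the far black handle, at top (390,161) / scene (163,257). It is the tallest at z 0.21, slim, with a steel shank below. The near handle at (371,211) is fat and only 0.145 high, so it is the nut driver. Next I'll measure its axis, the mould rim and the socket mouth.

Run:
```python
from h import *
for n in("scene","top"):
    c=load(f"pics/{n}0.npz");P=world_map(c);z=P[...,2];x=P[...,0];y=P[...,1]
    def circ(m,zz,name):
        cs,_=cv2.findContours(m.astype(np.uint8),cv2.RETR_EXTERNAL,cv2.CHAIN_APPROX_NONE)
        k=max(cs,key=cv2.contourArea).reshape(-1,2);w=world_z(c,k,zz)[:,:2]
        (e,ax,an)=cv2.fitEllipse((w*1000).astype(np.float32)); print(n,name,len(k),"center",np.round(np.array(e)/1000,4),"axes",np.round(ax,1))
        return np.array(e)/1000
    near=(abs(x-.68)<.08)
    a=circ(near&(abs(y+.035)<.06)&(z>.151)&(z<.166),.158,"rim")
    b=circ(near&(abs(y-.037)<.028)&(z>.099)&(z<.113),.106,"mouth")
    print("yaw of press", np.degrees(np.arctan2(*(b-a)[::-1]))-90, np.linalg.norm(b-a))
    # base plate top
    hb=(z>.062)&(z<.076)&(abs(x-.56)<.12)&(abs(y+.3)<.09)
    cs,_=cv2.findContours(hb.astype(np.uint8),cv2.RETR_EXTERNAL,cv2.CHAIN_APPROX_NONE)
    k=np.vstack([q for q in cs if cv2.contourArea(q)>20]).reshape(-1,2);w=world_z(c,k,.07)[:,:2]
    r=cv2.minAreaRect((w*1000).astype(np.float32));print("holder",r)
    g=(z>.14)&(abs(x-.617)<.045)&(abs(y+.322)<.04)
    for lo in(.14,.16,.18,.195,.205):
        m=g&(z>lo)&(z<lo+.02);print(lo,m.sum(),np.round(P[m].mean(0),4))
    m=g&(z>.203);print("top",m.sum(),np.round(P[m].mean(0),4),z[g].max())
    bp=(z>.005)&(z<.05)&(abs(x-.66)<.14)&(abs(y+.03)<.12)
    cs,_=cv2.findContours(bp.astype(np.uint8),cv2.RETR_EXTERNAL,cv2.CHAIN_APPROX_NONE)
    for q in cs:
        if cv2.contourArea(q)>150:
            w=world_z(c,q.reshape(-1,2),.012)[:,:2];print("base",cv2.minAreaRect((w*1000).astype(np.float32)))
```

```text
scene rim 70 center [ 0.6814 -0.0337] axes [53.7 57.7]
scene mouth 35 center [0.6833 0.0325] axes [29.5 32.5]
yaw of press -1.674237290586916 0.06622685786679094
holder ((571.176513671875, -307.8619689941406), (53.687313079833984, 176.4333953857422), 68.24810791015625)
0.14 54 [ 0.6265 -0.3273  0.1505]
0.16 51 [ 0.6273 -0.3269  0.1702]
0.18 56 [ 0.6271 -0.3276  0.1897]
0.195 92 [ 0.6231 -0.3278  0.2061]
0.205 62 [ 0.621  -0.3273  0.2089]
top 72 [ 0.6218 -0.3277  0.2082] 0.21281715130982481
base ((698.5791625976562, -33.97383117675781), (156.47018432617188, 127.83113861083984), 67.15655517578125)
top rim 64 center [ 0.6763 -0.0324] axes [53.8 55.9]
top mouth 33 center [0.6807 0.0336] axes [28.7 29.7]
yaw of press -3.8459533616371715 0.06610989372270812
holder ((565.2672119140625, -306.3031311035156), (50.900672912597656, 172.76324462890625), 67.54545593261719)
0.14 25 [ 0.6109 -0.3227  0.1515]
0.16 27 [ 0.6106 -0.323   0.1702]
0.18 29 [ 0.6108 -0.3224  0.1908]
0.195 82 [ 0.6151 -0.3263  0.208 ]
0.205 67 [ 0.6158 -0.327   0.2095]
top 72 [ 0.6158 -0.3266  0.2091] 0.21402186514545618
base ((656.4840698242188, -36.79613494873047), (121.51659393310547, 158.05087280273438), 22.220813751220703)
```

```bash
cat >> h.py <<'E'
from scipy.spatial.transform import Rotation as R
def plan(pos,rpy,cur=None):
    from cell import robot
    o=robot.observe() if cur is None else cur
    R0=R.from_euler('xyz',o["tool_rot"]);t=R0.inv().apply(np.array(pos)-o["tool_pos"])/.3
    w=(R0.inv()*R.from_euler('xyz',rpy)).as_rotvec()/(np.pi/2)
    print("at",np.round(o["tool_pos"],4),np.round(o["tool_rot"],4),"-> w",np.round(w,3),"t",np.round(t,3))
E
python3 -c "
from h import *
plan([.38,.08,.27],[np.pi,0,3.093])
plan([.56,-.30,.27],[np.pi,0,3.093])
t=load('pics/top0.npz');P=world_map(t)
for u,v in [(298,240),(298,290),(120,208),(169,152),(460,210)]: print(np.round(P[v,u],3))
"
```

```text
at [0.1388 0.506  0.2262] [-3.1405e+00 -2.0000e-04  2.8738e+00] -> w [-0.001 -0.    -0.14 ] t [-1.151 -1.157 -0.145]
at [0.1388 0.506  0.2262] [-3.1405e+00 -2.0000e-04  2.8738e+00] -> w [-0.001 -0.    -0.14 ] t [-2.065 -2.22  -0.144]
[ 0.46  -0.111  0.036]
[ 0.333 -0.104  0.069]
[0.559 0.347 0.038]
[0.711 0.224 0.026]
[ 0.516 -0.525  0.068]
```

Request:
{"method": "arm_command", "body": {"motion": [[[0, 0, -0.07, -0.15, -0.15, -0.1, 1], [0, 0, -0.14, -0.3, -0.3, -0.14, 1], [0, 0, -0.14, -0.45, -0.45, -0.14, 1], [0, 0, -0.14, -0.6, -0.6, -0.14, 1], [0, 0, -0.14, -0.75, -0.75, -0.14, 1], [0, 0, -0.14, -0.85, -0.85, -0.14, 1], [0, 0, -0.14, -0.95, -0.95, -0.14, 1], [0, 0, -0.14, -1, -1, -0.14, 1]]]}}

```text
time: 0.95
tool_pos: [0.334, 0.1625, 0.2687]
tool_rot: [3.141, 0.001, 3.094]
contact_force: [-0.0, 0.8, -0.3]
opening: 0.0916
```

```bash
python3 -c "
from h import *
plan([.56,-.30,.27],[np.pi,0,3.093])"
```

```text
at [0.334  0.1625 0.2687] [3.1413e+00 6.0000e-04 3.0940e+00] -> w [0.    0.    0.001] t [-0.826 -1.504 -0.004]
```

Request:
{"method": "arm_command", "body": {"motion": [[[0, 0, 0, -0.1, -0.12, 0, 1], [0, 0, 0, -0.2, -0.25, 0, 1], [0, 0, 0, -0.3, -0.4, 0, 1], [0, 0, 0, -0.4, -0.55, 0, 1], [0, 0, 0, -0.5, -0.7, 0, 1], [0, 0, 0, -0.6, -0.8, 0, 1], [0, 0, 0, -0.7, -0.9, 0, 1], [0, 0, 0, -0.8, -1, 0, 1]]]}}

```text
time: 1.75
tool_pos: [0.5599, -0.1489, 0.268]
tool_rot: [3.141, -0.001, 3.093]
contact_force: [0.2, 0.7, -0.2]
opening: 0.0918
```

Request:
{"method": "arm_command", "body": {"motion": [[[0, 0, 0, 0, -0.12, 0, 1], [0, 0, 0, 0, -0.25, 0, 1], [0, 0, 0, 0, -0.37, 0, 1], [0, 0, 0, 0, -0.45, 0, 1], [0, 0, 0, 0, -0.5, 0, 1], [0, 0, 0, 0, -0.5, 0, 1]]]}}

```text
time: 2.35
tool_pos: [0.5514, -0.2981, 0.2678]
tool_rot: [3.141, -0.001, 3.092]
contact_force: [-0.1, -0.4, -0.3]
opening: 0.0916
```

```bash
python3 -c "
from h import *
from cell import robot
c=robot.read_camera('wrist');np.savez('pics/w1.npz',**c);cv2.imwrite('pics/w1.png',c['image'][:,:,::-1])
print(proj(c,[[.618,-.327,.21],[.618,-.327,.07]]))
plan([.618,-.327,.24],[np.pi,0,3.093])"
```

```text
[[241.45126848 319.50866853]
 [253.40398129 246.4097683 ]]
at [ 0.5516 -0.2966  0.2681] [ 3.1406e+00 -5.0000e-04  3.0927e+00] -> w [ 0.001 -0.    -0.   ] t [-0.226 -0.091  0.093]
```

View pics/w1.png

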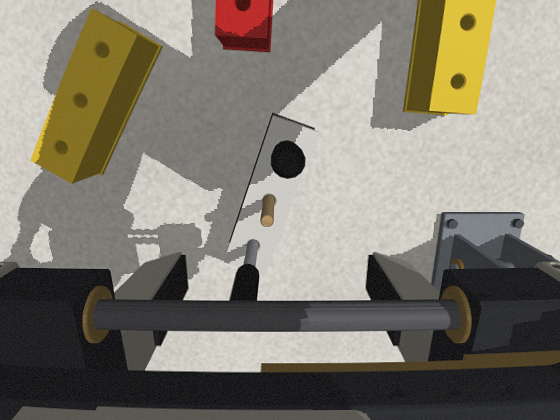

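The wrist view shows the bar's steel shank rising at (253,242) and its grip going under the cross-rod at (244,290). The dowel is at (268,210) and the nut driver at (288,160). I'll check the axis column by column against my estimate.

```bash
python3 -c "
from h import *
c=load('pics/w1.npz');P=world_map(c)
for z in (.08,.1,.12,.14,.16,.18): print(z,np.round(proj(c,[[.618,-.327,z]]),1))
for v in range(236,300,6): 
  r=P[v,225:275]; ok=(r[:,2]>.078)&(r[:,2]<.215); u=np.where(ok)[0]+225
  if len(u): print(v,u.min(),u.max(),np.round(np.median(r[ok],0),3))
"
```

```text
0.08 [[252.8 249.9]]
0.1 [[251.6 257.5]]
0.12 [[250.2 266. ]]
0.14 [[248.7 275.4]]
0.16 [[246.9 286. ]]
0.18 [[244.9 298.1]]
248 246 256 [ 0.611 -0.328  0.09 ]
254 245 256 [ 0.612 -0.327  0.105]
260 244 255 [ 0.612 -0.327  0.12 ]
266 240 254 [ 0.606 -0.327  0.144]
272 236 258 [ 0.608 -0.326  0.154]
278 234 258 [ 0.607 -0.326  0.166]
284 233 257 [ 0.607 -0.326  0.176]
290 231 257 [ 0.607 -0.326  0.186]
296 229 256 [ 0.607 -0.326  0.194]
```

Request:
{"method": "arm_command", "body": {"motion": [[[0, 0, 0, -0.1, -0.04, 0.0, 1], [0, 0, 0, -0.2, -0.09, 0.03, 1], [0, 0, 0, -0.223, -0.09, 0.1, 1], [0, 0, 0, -0.223, -0.09, 0.2, 1], [0, 0, 0, -0.223, -0.09, 0.25, 1], [0, 0, 0, -0.223, -0.09, 0.25, 1]]]}}

```text
time: 3.0
tool_pos: [0.6167, -0.324, 0.1906]
tool_rot: [3.138, -0.005, 3.096]
contact_force: [0.5, -0.4, -1.4]
opening: 0.0916
```

```bash
python3 -c "
from h import *
plan([.618,-.327,.156],[np.pi,0,3.093])"
```

```text
at [ 0.6167 -0.324   0.1906] [ 3.1379 -0.0049  3.0957] -> w [ 0.002 -0.003  0.002] t [-0.005 -0.01   0.115]
```

Request:
{"method": "arm_command", "body": {"motion": [[[0, 0, 0, -0.004, -0.008, 0.06, 1], [0, 0, 0, -0.004, -0.008, 0.118, 1], [0, 0, 0, -0.004, -0.008, 0.122, 1], [0, 0, 0, -0.004, -0.008, 0.122, 1]]]}}

```text
time: 3.4
tool_pos: [0.6189, -0.3286, 0.1582]
tool_rot: [-3.141, 0.001, 3.095]
contact_force: [-0.6, 0.0, 0.6]
opening: 0.0916
```

Request:
{"method": "arm_command", "body": {"motion": [[[0, 0, 0, 0, 0, 0, -1], [0, 0, 0, 0, 0, 0, -1], [0, 0, 0, 0, 0, 0, -1], [0, 0, 0, 0, 0, 0, -1], [0, 0, 0, 0, 0, 0, -1], [0, 0, 0, 0, 0, 0, -1], [0, 0, 0, 0, 0, 0, -1], [0, 0, 0, 0, 0, 0, -1]]], "grip_force": 25}}

```text
time: 4.2
tool_pos: [0.6184, -0.3292, 0.1569]
tool_rot: [3.141, -0.0, 3.094]
contact_force: [-0.3, 0.3, 0.5]
opening: 0.0322
```

Request:
{"method": "arm_command", "body": {"motion": [[[0, 0, 0, 0, 0, 0, -1], [0, 0, 0, 0, 0, 0, -1], [0, 0, 0, 0, 0, 0, -1], [0, 0, 0, 0, 0, 0, -1]]]}}

```text
time: 4.6
tool_pos: [0.6184, -0.3291, 0.1569]
tool_rot: [3.141, -0.0, 3.094]
contact_force: [-0.6, 0.3, 0.0]
opening: 0.0212
```

Request:
{"method": "arm_command", "body": {"motion": [[[0, 0, 0, 0, 0, -0.06, -1], [0, 0, 0, 0, 0, -0.13, -1], [0, 0, 0, 0, 0, -0.2, -1], [0, 0, 0, 0, 0, -0.28, -1], [0, 0, 0, 0, 0, -0.36, -1], [0, 0, 0, 0, 0, -0.43, -1], [0, 0, 0, 0, 0, -0.43, -1], [0, 0, 0, 0, 0, -0.43, -1]]]}}

```text
time: 5.4
tool_pos: [0.6183, -0.3292, 0.2851]
tool_rot: [3.141, -0.001, 3.094]
contact_force: [0.8, -0.6, -2.2]
opening: 0.0209
```

```bash
python3 -c "
from h import *
from cell import robot
for n in ('scene','top'):
  c=robot.read_camera(n);np.savez('pics/%s2.npz'%n,**c);cv2.imwrite('pics/%s2.png'%n,cv2.resize(c['image'][80:340,100:440][:,:,::-1],None,fx=2.3,fy=2.3))
plan([.50,-.2,.287],[np.pi,0,3.093]);plan([.50,.033,.287],[np.pi,0,3.093])"
```

```text
at [ 0.6179 -0.3289  0.2837] [ 3.1397e+00 -2.9000e-03  3.0936e+00] -> w [ 0.001 -0.002  0.   ] t [ 0.413  0.41  -0.009]
at [ 0.6179 -0.3289  0.2837] [ 3.1397e+00 -2.9000e-03  3.0936e+00] -> w [ 0.001 -0.002  0.   ] t [ 0.45   1.186 -0.007]
```

View pics/scene2.png

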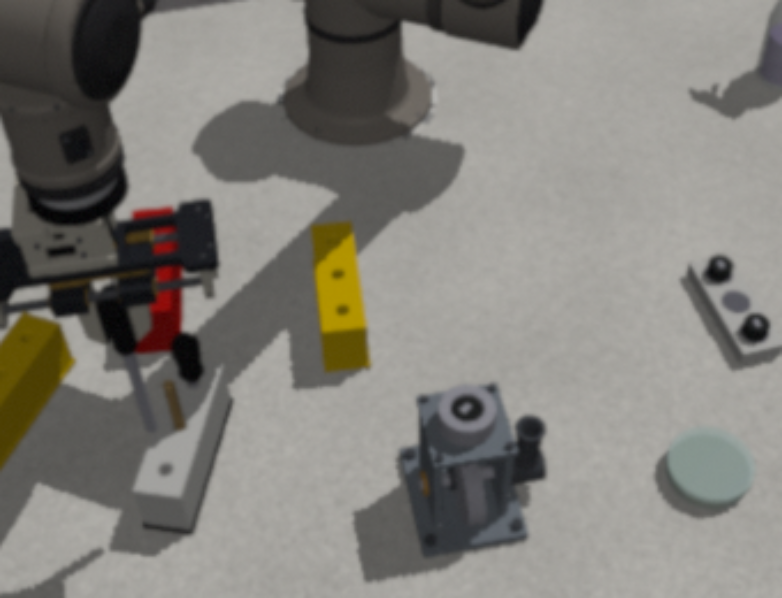

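The picture shows the bar out and hanging upright with its foot at (150,428), and the end bore at (165,467) is empty. The dowel and nut driver are still standing. I'll move in +y first, then around the front of the ejector.

Request:
{"method": "arm_command", "body": {"motion": [[[0, 0, 0, 0, 0.06, -0.06, -1], [0, 0, 0, 0.0, 0.15, -0.08, -1], [0, 0, 0, 0.02, 0.26, -0.08, -1], [0, 0, 0, 0.06, 0.38, -0.08, -1], [0, 0, 0, 0.12, 0.5, -0.08, -1], [0, 0, 0, 0.2, 0.6, -0.08, -1], [0, 0, 0, 0.25, 0.68, -0.08, -1], [0, 0, 0, 0.29, 0.75, -0.08, -1]]]}}

```text
time: 6.3
tool_pos: [0.5407, -0.0987, 0.3088]
tool_rot: [3.141, -0.002, 3.094]
contact_force: [-0.6, 0.0, -1.5]
opening: 0.0215
```

Request:
{"method": "arm_command", "body": {"motion": [[[0, 0, 0, 0.0, 0.1, 0, -1], [0, 0, 0, 0.0, 0.2, 0, -1], [0, 0, 0, 0.0, 0.3, 0, -1], [0, 0, 0, 0, 0.38, 0, -1], [0, 0, 0, 0, 0.43, 0, -1], [0, 0, 0, 0, 0.45, 0, -1], [0, 0, 0, 0, 0.45, 0, -1]]]}}

```text
time: 7.0
tool_pos: [0.5486, 0.0347, 0.3094]
tool_rot: [-3.141, -0.001, 3.094]
contact_force: [0.2, -0.8, -1.1]
opening: 0.0213
```

```bash
python3 -c "
from h import *
from cell import robot
for n in ('scene','top','wrist'):
  c=robot.read_camera(n);np.savez('pics/%s3.npz'%n,**c);cv2.imwrite('pics/%s3.png'%n,c['image'][:,:,::-1])
plan([.682,.033,.3],[np.pi,0,3.093])"
```

```text
at [0.5487 0.0335 0.3097] [-3.1413e+00 -3.0000e-04  3.0926e+00] -> w [-0. -0. -0.] t [-0.444  0.02   0.032]
```

View pics/wrist3.png

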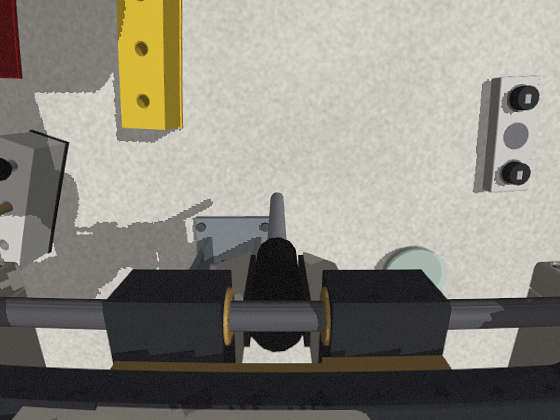

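View pics/scene3.png

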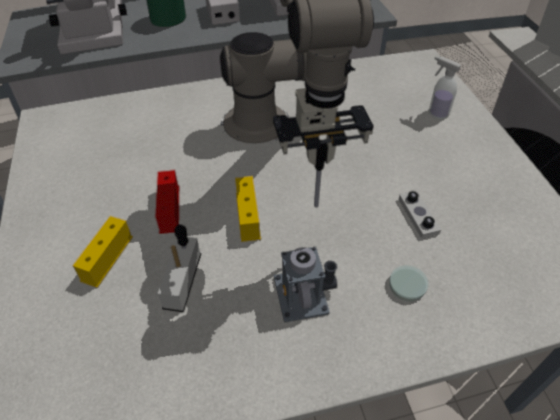

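Request:
{"method": "arm_command", "body": {"motion": [[[0, 0, 0, -0.08, 0.01, 0, -1], [0, 0, 0, -0.18, 0.02, 0, -1], [0, 0, 0, -0.28, 0.02, 0, -1], [0, 0, 0, -0.36, 0.02, 0, -1], [0, 0, 0, -0.42, 0.02, 0.03, -1], [0, 0, 0, -0.444, 0.02, 0.08, -1], [0, 0, 0, -0.444, 0.02, 0.11, -1], [0, 0, 0, -0.444, 0.02, 0.11, -1]]]}}

```text
time: 7.95
tool_pos: [0.6806, 0.0338, 0.2744]
tool_rot: [3.142, -0.005, 3.093]
contact_force: [-0.6, 0.6, -2.2]
opening: 0.0214
```

Request:
{"method": "arm_command", "body": {"motion": [[[0, 0, 0, 0, 0, 0, -1], [0, 0, 0, 0, 0, 0, -1], [0, 0, 0, 0, 0, 0, -1]]]}}

```text
time: 8.25
tool_pos: [0.682, 0.0342, 0.2783]
tool_rot: [3.142, 0.002, 3.094]
contact_force: [-0.4, -0.4, -1.4]
opening: 0.0211
```

```bash
python3 -c "
from h import *
from cell import robot
for n,b in (('scene',(210,290,290,370)),('top',(110,200,200,320)),('wrist',(120,270,180,380))):
  c=robot.read_camera(n);np.savez('pics/%s4.npz'%n,**c)
  a,e,f,g=b;im=c['image'][a:e,f:g][:,:,::-1];k=min(7,600/im.shape[0],800/im.shape[1]);cv2.imwrite('pics/%s4.png'%n,cv2.resize(im,None,fx=k,fy=k,interpolation=cv2.INTER_CUBIC));print(n,k)
  print(proj(c,[[.682,.033,.106],[.682,.033,.125]]))
o=robot.observe();print(o['tool_pos'],o['contact_force'])"
```

```text
scene 7
[[330.37565678 265.39027457]
 [331.03034779 260.52789328]]
top 6.666666666666667
[[237.63328538 150.19556125]
 [236.96250031 147.74964137]]
wrist 4.0
[[275.07041317 192.51235284]
 [275.0010845  197.30994688]]
[0.68201297 0.03422624 0.27760337] [-0.12680821  0.29096106 -1.22926246]
```

View pics/scene4.png

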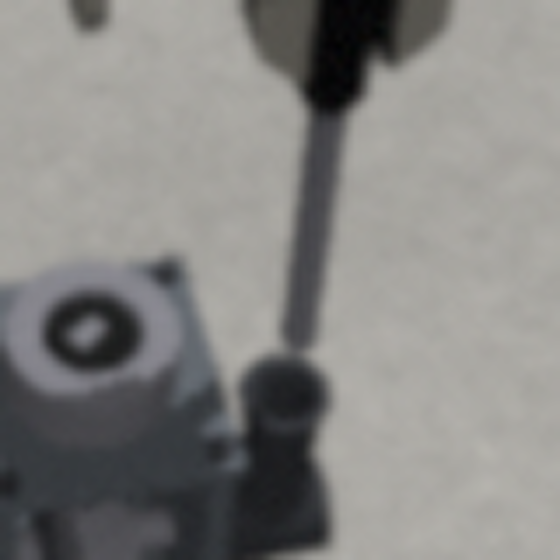

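View pics/top4.png

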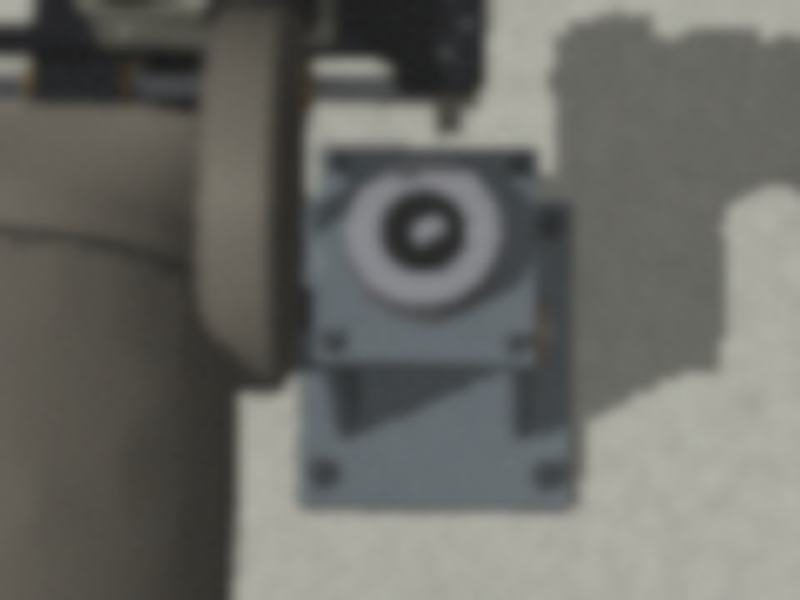

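View pics/wrist4.png

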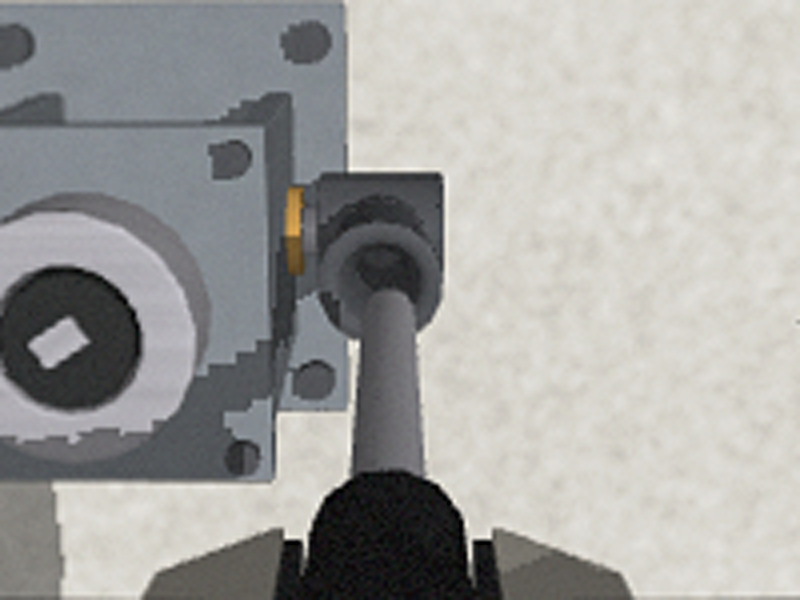

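The wrist crop shows the mouth centred at about (275.1,190) and the bar's foot at about (277,195), roughly 1.8 mm too far to +y. I'll correct that, lower to just above the mouth, and look again.

Request:
{"method": "arm_command", "body": {"motion": [[[0, 0, 0, 0, -0.006, 0.02, -1], [0, 0, 0, 0, -0.006, 0.04, -1], [0, 0, 0, 0, -0.006, 0.055, -1], [0, 0, 0, 0, -0.006, 0.055, -1], [0, 0, 0, 0, -0.006, 0.055, -1]]]}}

```text
time: 8.9
tool_pos: [0.6819, 0.0324, 0.2602]
tool_rot: [3.142, -0.0, 3.094]
contact_force: [0.1, 0.5, -1.3]
opening: 0.0212
```

```bash
python3 -c "
from h import *
from cell import robot
o=robot.observe();print(o['tool_pos'],o['contact_force'])
for n,b in (('scene',(235,285,305,360)),('wrist',(155,235,225,330))):
  c=robot.read_camera(n);np.savez('pics/%s5.npz'%n,**c)
  a,e,f,g=b;im=c['image'][a:e,f:g][:,:,::-1];k=7 if n=='wrist' else 10;cv2.imwrite('pics/%s5.png'%n,cv2.convertScaleAbs(cv2.resize(im,None,fx=k,fy=k,interpolation=cv2.INTER_CUBIC),alpha=1.8));print(n,k)
  print(proj(c,[[.682,.033,.106],[o['tool_pos'][0],o['tool_pos'][1],o['tool_pos'][2]-.147]]))
"
```

```text
[0.68192841 0.03235969 0.26020659] [ 0.06105169  0.53326765 -1.27991236]
scene 10
[[330.37565678 265.39027457]
 [330.3426568  263.59309587]]
wrist 7
[[276.97627746 196.89538627]
 [276.29393827 198.78929012]]
```

View pics/wrist5.png

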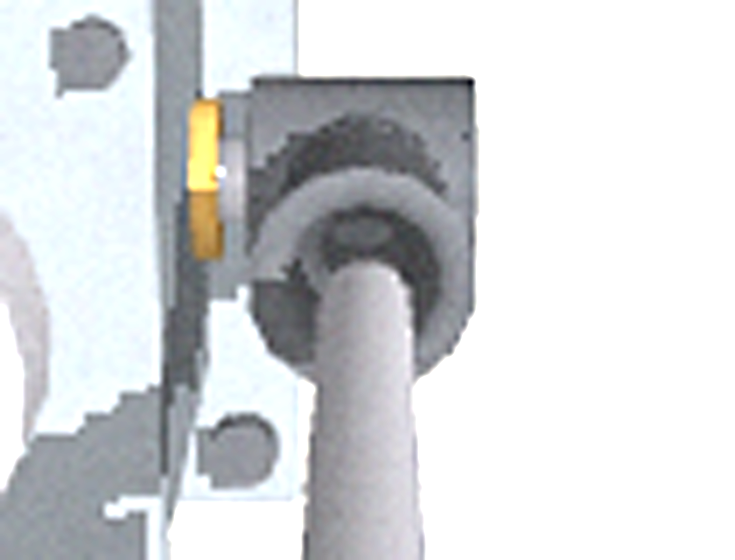

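View pics/scene5.png

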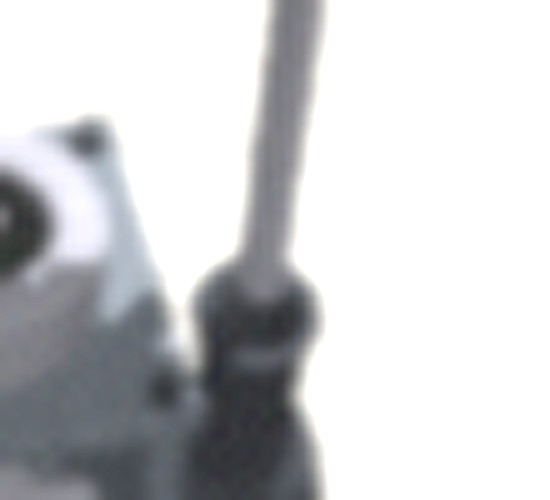

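Wrist crop: the mouth centre is at about (361,275) and the foot at about (366,302), 6 mm higher. That puts the foot about 0.7 mm too far +y and 0–2 mm too far +x; the scene view says 0.9 mm in y and 0 in x. I'll shift it slightly and enter the flare.

Request:
{"method": "arm_command", "body": {"motion": [[[0, 0, 0, 0.004, -0.003, 0.0, -1], [0, 0, 0, 0.004, -0.003, 0.015, -1], [0, 0, 0, 0.004, -0.003, 0.03, -1], [0, 0, 0, 0.004, -0.003, 0.045, -1], [0, 0, 0, 0.004, -0.003, 0.06, -1], [0, 0, 0, 0.004, -0.003, 0.06, -1]]]}}

```text
time: 9.6
tool_pos: [0.6805, 0.0315, 0.2414]
tool_rot: [3.141, -0.001, 3.094]
contact_force: [-0.3, 0.8, -0.6]
opening: 0.0217
```

Request:
{"method": "arm_command", "body": {"motion": [[[0, 0, 0, 0, 0, 0.015, -1], [0, 0, 0, 0, 0, 0.03, -1], [0, 0, 0, 0, 0, 0.045, -1], [0, 0, 0, 0, 0, 0.06, -1], [0, 0, 0, 0, 0, 0.06, -1]]]}}

```text
time: 10.1
tool_pos: [0.6807, 0.0316, 0.2236]
tool_rot: [3.141, -0.001, 3.094]
contact_force: [0.8, 0.4, -2.6]
opening: 0.0213
```

Request:
{"method": "arm_command", "body": {"motion": [[[0, 0, 0, 0, 0, 0.015, -1], [0, 0, 0, 0, 0, 0.03, -1], [0, 0, 0, 0, 0, 0.045, -1], [0, 0, 0, 0, 0, 0.06, -1], [0, 0, 0, 0, 0, 0.068, -1], [0, 0, 0, 0, 0, 0.073, -1], [0, 0, 0, 0, 0, 0.073, -1]]]}}

```text
time: 10.8
tool_pos: [0.6807, 0.0316, 0.2023]
tool_rot: [3.141, -0.0, 3.094]
contact_force: [2.0, 0.5, -2.2]
opening: 0.0212
```

```bash
python3 -c "
from h import *
from cell import robot
o=robot.observe();print(o['tool_pos'],o['contact_force'],o['torque'])
for n,b in (('scene',(210,290,290,370)),('wrist',(120,270,180,380))):
  c=robot.read_camera(n);np.savez('pics/%s6.npz'%n,**c)
  a,e,f,g=b;im=c['image'][a:e,f:g][:,:,::-1];k=4 if n=='wrist' else 7;cv2.imwrite('pics/%s6.png'%n,cv2.convertScaleAbs(cv2.resize(im,None,fx=k,fy=k,interpolation=cv2.INTER_CUBIC),alpha=1.5))
"
```

```text
[0.68070942 0.03155099 0.20227867] [ 1.95472495  0.47122885 -2.18162843] [ 0.22492178 -0.41388655  0.02668658]
```

View pics/wrist6.png

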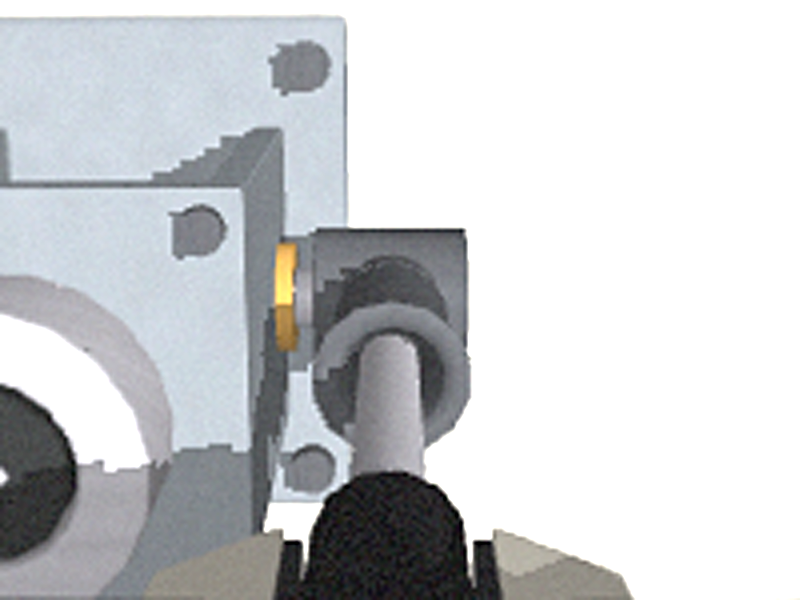

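View pics/scene6.png

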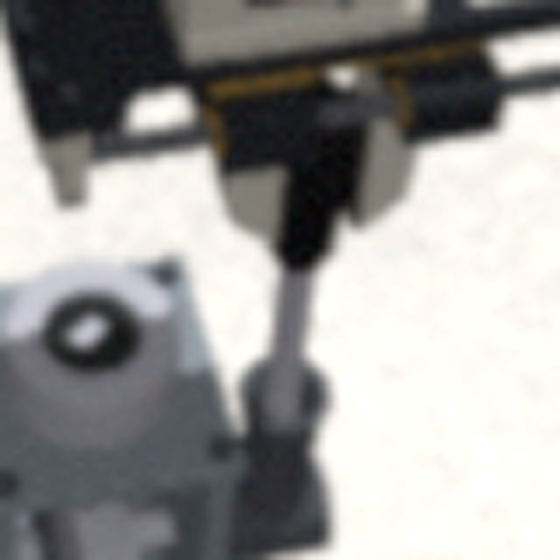

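Both views show the bar well inside the bore (wrist crop: mouth ring at (392,375), bar centred in it). I'll press down gently until the floor is felt.

Request:
{"method": "arm_command", "body": {"motion": [[[0, 0, 0, 0, 0, 0.005, -1], [0, 0, 0, 0, 0, 0.01, -1], [0, 0, 0, 0, 0, 0.01, -1]]]}}

```text
time: 11.2
tool_pos: [0.6812, 0.0315, 0.2017]
tool_rot: [3.142, 0.003, 3.094]
contact_force: [0.7, 1.4, 5.6]
opening: 0.0211
```

Request:
{"method": "arm_command", "body": {"motion": [[[0, 0, 0, 0, 0, 0.005, -1], [0, 0, 0, 0, 0, 0.01, -1], [0, 0, 0, 0, 0, 0.01, -1]]]}}

```text
time: 11.5
tool_pos: [0.6819, 0.0315, 0.2014]
tool_rot: [-3.142, 0.007, 3.094]
contact_force: [-2.3, 0.8, 16.2]
opening: 0.0212
```

The floor is felt: 16 N upward at TCP z 0.2014, where 0.202 was expected. Now I'll relax the preload a little and pull along the arc (radius 183 mm, tool x = ejector -x).

Request:
{"method": "arm_command", "body": {"motion": [[[0, 0, 0, 0, 0, -0.005, -1], [0, 0, 0, 0.03, 0, -0.01, -1], [0, 0, 0, 0.061, 0, -0.01, -1], [0, 0, 0, 0.091, 0, -0.006, -1], [0, 0, 0, 0.121, 0, -0.001, -1], [0, 0, 0, 0.151, 0, 0.006, -1], [0, 0, 0, 0.18, 0, 0.014, -1], [0, 0, 0, 0.18, 0, 0.014, -1]]]}}

```text
time: 12.3
tool_pos: [0.6287, 0.0342, 0.1947]
tool_rot: [3.141, 0.008, 3.094]
contact_force: [7.1, 1.5, 3.1]
opening: 0.0212
```

```bash
cat > look.py <<'E'
from h import *
from cell import robot
import sys
k0=sys.argv[1]
o=robot.observe();p=o['tool_pos'];g=p+R.from_euler('xyz',o['tool_rot']).apply([0,0,-.0188])
d=g-np.array([.681,.032,.037]);print('tcp',np.round(p,4),'rot',np.round(o['tool_rot'],3),'F',np.round(o['contact_force'],1),'r',np.hypot(d[0],d[2]),'theta',np.arctan2(-d[0],d[2]),'open',o['opening'],'y5',np.round(o['qpos'],2))
for n,b in (('scene',(200,300,260,380)),('wrist',(60,330,60,480)),('top',(100,220,200,340))):
  c=robot.read_camera(n);np.savez('pics/%s%s.npz'%(n,k0),**c)
  a,e,f,h=b;im=c['image'][a:e,f:h][:,:,::-1];k=6 if n!='wrist' else 1.6
  cv2.imwrite('pics/%s%s.png'%(n,k0),cv2.convertScaleAbs(cv2.resize(im,None,fx=k,fy=k,interpolation=cv2.INTER_CUBIC),alpha=1.4))
E
python3 look.py 7
```

```text
tcp [0.6287 0.0342 0.1947] rot [3.141 0.008 3.094] F [7.1 1.5 3.1] r 0.18411446522581446 theta 0.28902508130648036 open 0.02123847948309939 y5 [-0.07  0.55  1.27  0.    1.31 -1.59]
```

View pics/scene7.png

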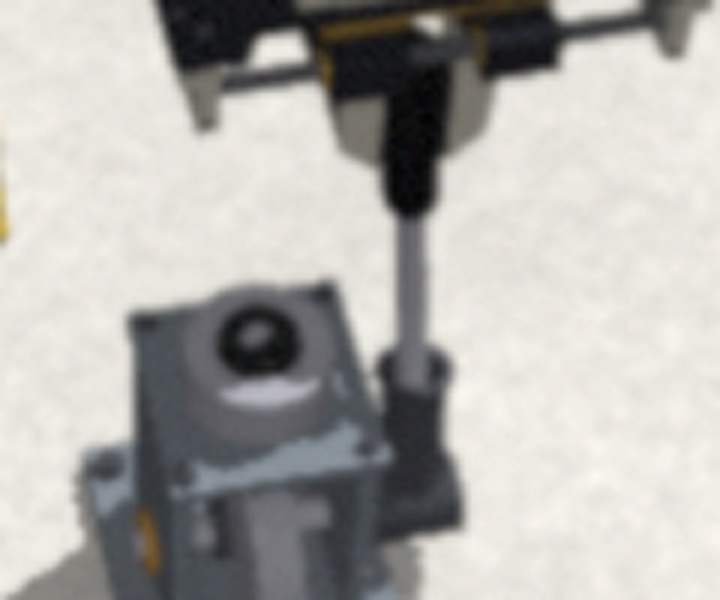

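The mount has started rising (disc at (262,340) in the crop) and the pull force is 7 N as expected. Continuing.

Request:
{"method": "arm_command", "body": {"motion": [[[0, 0, 0, 0.035, 0, 0.012, -1], [0, 0, 0, 0.068, 0, 0.026, -1], [0, 0, 0, 0.101, 0, 0.042, -1], [0, 0, 0, 0.133, 0, 0.06, -1], [0, 0, 0, 0.164, 0, 0.079, -1], [0, 0, 0, 0.194, 0, 0.101, -1], [0, 0, 0, 0.222, 0, 0.124, -1], [0, 0, 0, 0.222, 0, 0.124, -1]]]}}

```text
time: 13.25
tool_pos: [0.5592, 0.0375, 0.1572]
tool_rot: [-3.142, 0.001, 3.094]
contact_force: [-6.3, 2.2, 14.3]
opening: 0.0211
```

```bash
python3 look.py 8
```

```text
tcp [0.5592 0.0375 0.1572] rot [-3.142e+00  1.000e-03  3.094e+00] F [-6.3  2.2 14.3] r 0.18483868706930756 theta 0.7197432938874799 open 0.021137466840150814 y5 [-0.07  0.47  1.53  0.    1.14 -1.59]
```

View pics/scene8.png

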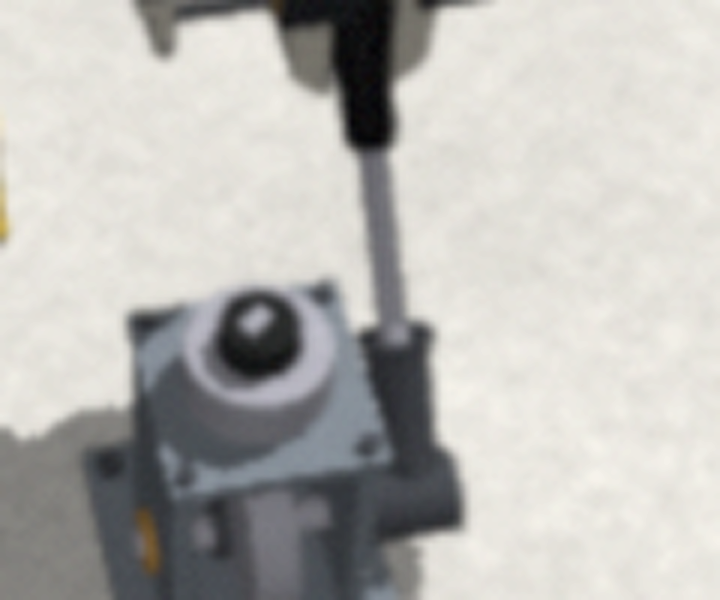

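Request:
{"method": "arm_command", "body": {"motion": [[[0, 0, 0, 0.014, 0, 0.009, -1], [0, 0, 0, 0.031, 0, 0.02, -1], [0, 0, 0, 0.044, 0, 0.032, -1], [0, 0, 0, 0.057, 0, 0.045, -1], [0, 0, 0, 0.07, 0, 0.059, -1], [0, 0, 0, 0.081, 0, 0.073, -1], [0, 0, 0, 0.099, 0, 0.097, -1], [0, 0, 0, 0.099, 0, 0.097, -1]]]}}

```text
time: 14.2
tool_pos: [0.5286, 0.0389, 0.1264]
tool_rot: [-3.141, -0.003, 3.094]
contact_force: [-6.3, -0.2, 7.4]
opening: 0.0212
```

```bash
python3 look.py 9
```

```text
tcp [0.5286 0.0389 0.1264] rot [-3.141e+00 -3.000e-03  3.094e+00] F [-6.3 -0.2  7.4] r 0.18686337625284774 theta 0.9535305271586838 open 0.021175111444324508 y5 [-0.07  0.45  1.65 -0.    1.04 -1.59]
```

View pics/scene9.png

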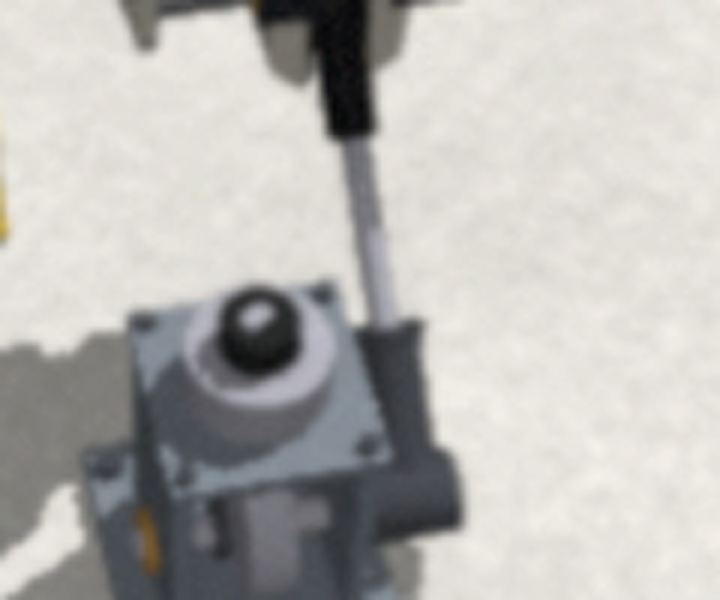

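View pics/top9.png

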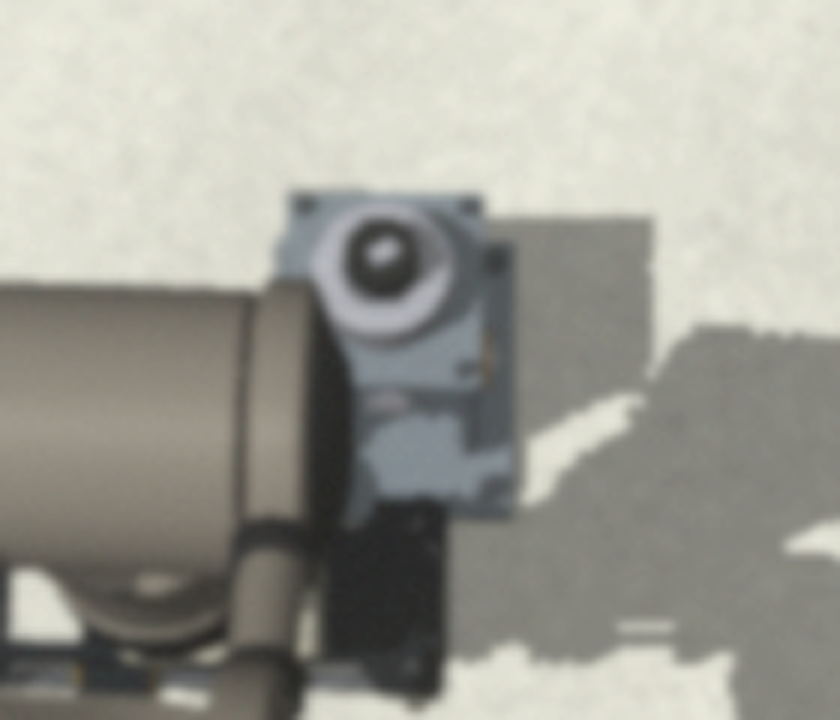

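View pics/wrist9.png

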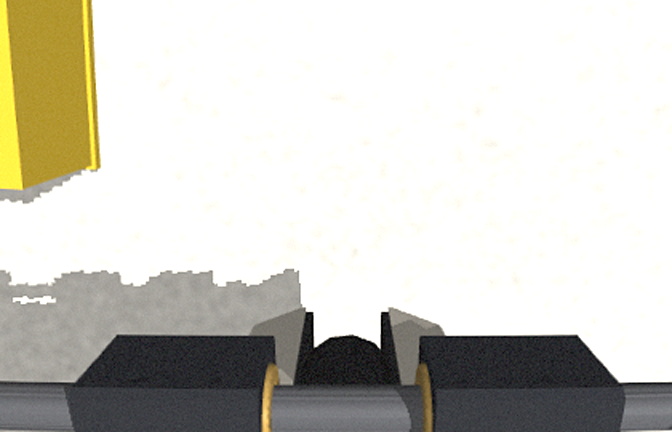

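```bash
cat > ang.py <<'E'
from h import *
import sys
for k in sys.argv[1:]:
    c=load(f"pics/scene{k}.npz");P=world_map(c);im=c["image"]
    Q=P[190:310,250:380].reshape(-1,3)
    m=(Q[:,1]>.012)&(Q[:,1]<.06)&(Q[:,2]>.02)&(Q[:,2]<.20)
    q=Q[m]; ax=np.array([.679,.037]); d=np.c_[-(q[:,0]-ax[0]),q[:,2]-ax[1]]; r=np.hypot(*d.T);th=np.arctan2(d[:,0],d[:,1])
    for lo,hi in((.03,.045),(.045,.058),(.058,.070),(.075,.09),(.09,.105),(.105,.12)):
        s=(r>lo)&(r<hi)
        if s.sum()>3: print(k,lo,s.sum(),'xz',np.round([q[s,0].mean(),q[s,1].mean(),q[s,2].mean()],4),'th med',round(float(np.median(th[s])),3))
    s=(r>.08)&(r<.115); d0=q[s]-q[s].mean(0);v=np.linalg.svd(d0)[2][0];v*=np.sign(v[2]);print(' bar dir',np.round(v,3),'lean',round(float(np.arctan2(-v[0],v[2])),3))
    for n in('scene','top'):
        c=load(f"pics/{n}{k}.npz");P=world_map(c);x,y,z=P[...,0],P[...,1],P[...,2]
        near=(abs(x-.679)<.03)&(abs(y+.033)<.03)
        t=near&(z>.166)&(z<.19);rr=near&(z>.150)&(z<.163)
        print('  ',n,'mount top n',t.sum(),'z pct90',np.round(np.percentile(z[t],[50,75,90]),4) if t.sum()>3 else '','rim z',np.round(np.median(z[rr]),4),'xy',np.round(P[t].mean(0),4) if t.sum() else '')
E
python3 ang.py 7 8 9
```

```text
7 0.03 47 xz [0.6843 0.0312 0.0752] th med -0.16
7 0.045 45 xz [0.6809 0.0318 0.0886] th med -0.052
7 0.058 83 xz [0.6716 0.0329 0.102 ] th med 0.113
7 0.075 27 xz [0.6657 0.0316 0.1185] th med 0.157
7 0.09 25 xz [0.6616 0.0322 0.133 ] th med 0.177
7 0.105 30 xz [0.657  0.032  0.1476] th med 0.193
 bar dir [-0.266  0.011  0.964] lean 0.27
   scene mount top n 14 z pct90 [0.1664 0.1667 0.1676] rim z 0.158 xy [ 0.6795 -0.0349  0.1666]
   top mount top n 0 z pct90  rim z nan xy 
8 0.03 67 xz [0.67   0.0332 0.0728] th med 0.237
8 0.045 52 xz [0.6605 0.0322 0.0846] th med 0.369
8 0.058 85 xz [0.6496 0.0332 0.0944] th med 0.45
8 0.075 33 xz [0.6351 0.0338 0.1068] th med 0.56
8 0.09 31 xz [0.6255 0.0346 0.1192] th med 0.578
8 0.105 32 xz [0.6168 0.0343 0.1307] th med 0.585
 bar dir [-0.616 -0.     0.788] lean 0.664
   scene mount top n 138 z pct90 [0.1724 0.1735 0.1746] rim z 0.1577 xy [ 0.6818 -0.0341  0.1722]
   top mount top n 114 z pct90 [0.1737 0.1751 0.1764] rim z 0.1589 xy [ 0.6769 -0.0337  0.1734]
9 0.03 67 xz [0.6618 0.0339 0.0698] th med 0.488
9 0.045 57 xz [0.6498 0.034  0.0799] th med 0.589
9 0.058 65 xz [0.6406 0.0335 0.0864] th med 0.637
9 0.075 32 xz [0.6202 0.0346 0.0954] th med 0.791
9 0.09 32 xz [0.6088 0.0349 0.105 ] th med 0.793
9 0.105 32 xz [0.5963 0.0359 0.1133] th med 0.826
 bar dir [-0.804  0.044  0.592] lean 0.936
   scene mount top n 149 z pct90 [0.1746 0.1758 0.177 ] rim z 0.1578 xy [ 0.682  -0.0341  0.1741]
   top mount top n 135 z pct90 [0.1759 0.1773 0.1786] rim z 0.1588 xy [ 0.6764 -0.0326  0.1754]
  return _methods._mean(a, axis=axis, dtype=dtype,
  ret = ret.dtype.type(ret / rcount)
```

Bar lean is 0.94 rad by both kinematics and image, the cam is about 0.87, and the mount has risen about 17 mm. About 0.1 rad is left.

Request:
{"method": "arm_command", "body": {"motion": [[[0, 0, 0, 0.009, 0, 0.012, -1], [0, 0, 0, 0.018, 0, 0.024, -1], [0, 0, 0, 0.026, 0, 0.036, -1], [0, 0, 0, 0.034, 0, 0.047, -1], [0, 0, 0, 0.034, 0, 0.047, -1], [0, 0, 0, 0.034, 0, 0.047, -1]]]}}

```text
time: 14.95
tool_pos: [0.5186, 0.0393, 0.1123]
tool_rot: [-3.141, -0.003, 3.094]
contact_force: [-6.0, 0.3, 5.4]
opening: 0.0209
```

```bash
python3 look.py 10; python3 ang.py 10
```

```text
tcp [0.5186 0.0393 0.1123] rot [-3.141e+00 -3.000e-03  3.094e+00] F [-6.   0.3  5.4] r 0.18768236468561825 theta 1.045385700298227 open 0.020855747237513673 y5 [-0.07  0.46  1.69 -0.    0.99 -1.59]
10 0.03 59 xz [0.6585 0.0345 0.0683] th med 0.583
10 0.045 54 xz [0.6483 0.0333 0.076 ] th med 0.677
10 0.058 58 xz [0.6375 0.0341 0.0826] th med 0.713
10 0.075 31 xz [0.6152 0.035  0.0895] th med 0.879
10 0.09 32 xz [0.603  0.035  0.0979] th med 0.893
10 0.105 32 xz [0.59   0.0361 0.1062] th med 0.906
 bar dir [-0.829  0.05   0.556] lean 0.98
   scene mount top n 152 z pct90 [0.1751 0.1764 0.1775] rim z 0.1574 xy [ 0.6822 -0.0341  0.1745]
   top mount top n 133 z pct90 [0.1766 0.178  0.1794] rim z 0.1589 xy [ 0.6761 -0.0329  0.176 ]
```

View pics/scene10.png

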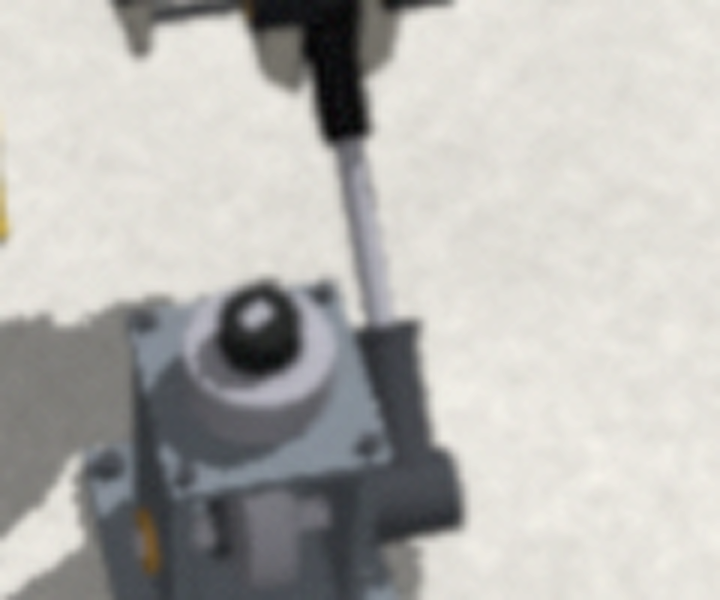

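Request:
{"method": "arm_command", "body": {"motion": [[[0, 0, 0, 0.006, 0, 0.01, -1], [0, 0, 0, 0.012, 0, 0.02, -1], [0, 0, 0, 0.018, 0, 0.03, -1], [0, 0, 0, 0.018, 0, 0.03, -1], [0, 0, 0, 0.018, 0, 0.03, -1], [0, 0, 0, 0.018, 0, 0.03, -1]]]}}

```text
time: 15.7
tool_pos: [0.5128, 0.0395, 0.1031]
tool_rot: [-3.141, -0.005, 3.094]
contact_force: [-7.5, -0.1, 4.5]
opening: 0.0213
```

```bash
python3 look.py 11; python3 ang.py 11
```

```text
tcp [0.5128 0.0395 0.1031] rot [-3.141 -0.005  3.094] F [-7.5 -0.1  4.5] r 0.18834530044693473 theta 1.1031896997585797 open 0.021252457633530144 y5 [-0.07  0.46  1.72 -0.    0.97 -1.6 ]
11 0.03 58 xz [0.6555 0.0348 0.0662] th med 0.671
11 0.045 52 xz [0.6432 0.0346 0.0742] th med 0.753
11 0.058 52 xz [0.6329 0.0348 0.0811] th med 0.788
11 0.075 31 xz [0.6125 0.035  0.0853] th med 0.934
11 0.09 31 xz [0.5999 0.0353 0.0937] th med 0.952
11 0.105 32 xz [0.5863 0.0362 0.1004] th med 0.969
 bar dir [-0.874  0.045  0.483] lean 1.066
   scene mount top n 153 z pct90 [0.1754 0.1762 0.1769] rim z 0.1577 xy [ 0.6821 -0.034   0.1745]
   top mount top n 131 z pct90 [0.1761 0.178  0.1796] rim z 0.1589 xy [ 0.6765 -0.0325  0.1761]
```

View pics/scene11.png

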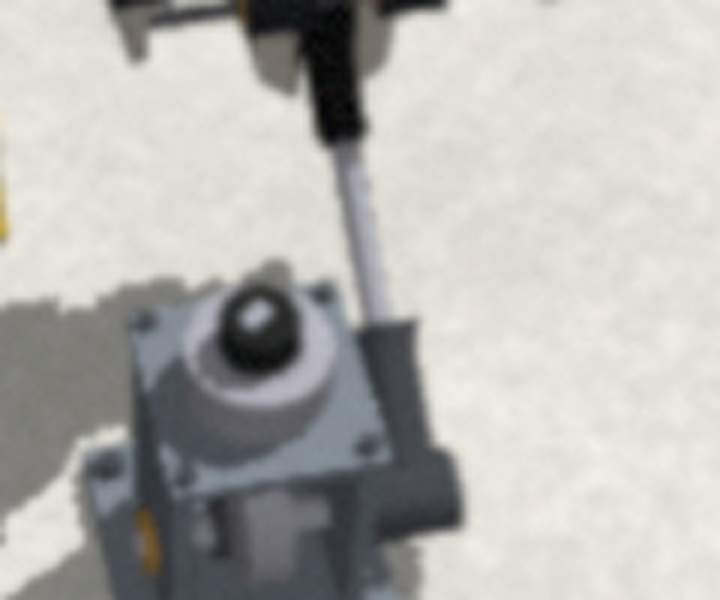

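The mount top has plateaued (scene crop (262,315), mount standing on the rim). The cam is about 0.97 and the tangential load is near zero. I'll hold for 0.8 s and check that nothing drifts.

Request:
{"method": "arm_command", "body": {"motion": [[[0, 0, 0, 0, 0, 0, -1], [0, 0, 0, 0, 0, 0, -1], [0, 0, 0, 0, 0, 0, -1], [0, 0, 0, 0, 0, 0, -1], [0, 0, 0, 0, 0, 0, -1], [0, 0, 0, 0, 0, 0, -1], [0, 0, 0, 0, 0, 0, -1], [0, 0, 0, 0, 0, 0, -1]]]}}

```text
time: 16.65
tool_pos: [0.5126, 0.0395, 0.1029]
tool_rot: [-3.141, -0.005, 3.094]
contact_force: [-7.5, 0.1, 3.7]
opening: 0.0213
```

```bash
python3 look.py 12; python3 ang.py 12
python3 - <<'E'
from h import *
# tube edge lines in scene: silhouette of mouth -> mouth centre by ray onto plane y=.0335
for k in ('6','10','12'):
    c=load(f'pics/scene{k}.npz');T=c['cam_to_world']
    g=cv2.cvtColor(c['image'],cv2.COLOR_RGB2GRAY)
    im=cv2.resize(c['image'][240:300,300:350][:,:,::-1],None,fx=10,fy=10,interpolation=cv2.INTER_CUBIC);cv2.imwrite(f'pics/tube{k}.png',cv2.convertScaleAbs(im,alpha=1.8))
c=load('pics/scene12.npz')
for a in (.85,.95,1.0,1.05,1.15):
    u=np.array([-np.sin(a),.049*np.sin(a),np.cos(a)]);n=np.array([np.cos(a),0,np.sin(a)])
    ax=np.array([.680,.033,.037]);print(a,'mouth ctr, upper lip',np.round(((proj(c,[ax+.069*u,ax+.069*u+.0165*n,ax+.069*u-.0165*n])-[300,240])*10)).tolist())
E
```

```text
tcp [0.5126 0.0395 0.1029] rot [-3.141 -0.005  3.094] F [-7.5  0.1  3.7] r 0.18840583508578215 theta 1.1042333730676817 open 0.0212614660857057 y5 [-0.07  0.46  1.72 -0.    0.97 -1.6 ]
12 0.03 56 xz [0.6552 0.035  0.0657] th med 0.681
12 0.045 53 xz [0.6419 0.0348 0.0726] th med 0.795
12 0.058 50 xz [0.632  0.0351 0.0801] th med 0.815
12 0.075 32 xz [0.6117 0.0347 0.085 ] th med 0.955
12 0.09 30 xz [0.5984 0.0359 0.0921] th med 0.976
12 0.105 30 xz [0.5863 0.036  0.1006] th med 0.964
 bar dir [-0.866  0.028  0.5  ] lean 1.047
   scene mount top n 152 z pct90 [0.1753 0.1764 0.1775] rim z 0.1577 xy [ 0.6822 -0.0341  0.1747]
   top mount top n 134 z pct90 [0.1758 0.1779 0.1793] rim z 0.1587 xy [ 0.676  -0.0327  0.1756]
0.85 mouth ctr, upper lip [[237.0, 128.0], [254.0, 133.0], [220.0, 123.0]]
0.95 mouth ctr, upper lip [[231.0, 127.0], [247.0, 125.0], [215.0, 129.0]]
1.0 mouth ctr, upper lip [[228.0, 128.0], [243.0, 122.0], [213.0, 133.0]]
1.05 mouth ctr, upper lip [[225.0, 129.0], [239.0, 120.0], [211.0, 137.0]]
1.15 mouth ctr, upper lip [[220.0, 134.0], [233.0, 118.0], [208.0, 149.0]]
```

View pics/tube12.png

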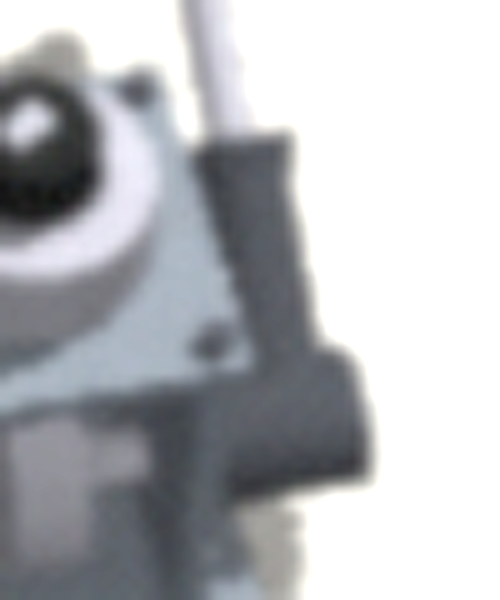

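Request:
{"method": "arm_command", "body": {"motion": [[[0, 0, 0, -0.003, 0, -0.005, -1], [0, 0, 0, -0.006, 0, -0.01, -1], [0, 0, 0, -0.006, 0, -0.01, -1], [0, 0, 0, -0.006, 0, -0.01, -1], [0, 0, 0, -0.006, 0, -0.01, -1], [0, 0, 0, -0.006, 0, -0.01, -1], [0, 0, 0, -0.006, 0, -0.01, -1], [0, 0, 0, -0.006, 0, -0.01, -1]]]}}

```text
time: 17.6
tool_pos: [0.5143, 0.0395, 0.1057]
tool_rot: [-3.141, -0.005, 3.094]
contact_force: [-6.6, 1.0, 1.6]
opening: 0.021
```

```bash
python3 look.py 13; python3 ang.py 13
```

```text
tcp [0.5143 0.0395 0.1057] rot [-3.141 -0.005  3.094] F [-6.6  1.   1.6] r 0.18817544292276042 theta 1.0869846846989413 open 0.02103725443776796 y5 [-0.07  0.46  1.71 -0.    0.98 -1.59]
13 0.03 60 xz [0.6556 0.0349 0.0659] th med 0.67
13 0.045 51 xz [0.6416 0.035  0.0726] th med 0.805
13 0.058 49 xz [0.6317 0.0348 0.0797] th med 0.824
13 0.075 29 xz [0.6121 0.0351 0.085 ] th med 0.949
13 0.09 33 xz [0.5996 0.0354 0.0936] th med 0.945
13 0.105 31 xz [0.5863 0.0363 0.1008] th med 0.964
 bar dir [-0.839  0.033  0.543] lean 0.996
   scene mount top n 157 z pct90 [0.1751 0.1764 0.1775] rim z 0.1578 xy [ 0.6825 -0.0342  0.1745]
   top mount top n 133 z pct90 [0.1764 0.1782 0.1793] rim z 0.1588 xy [ 0.6763 -0.0326  0.1761]
```

View pics/scene13.png

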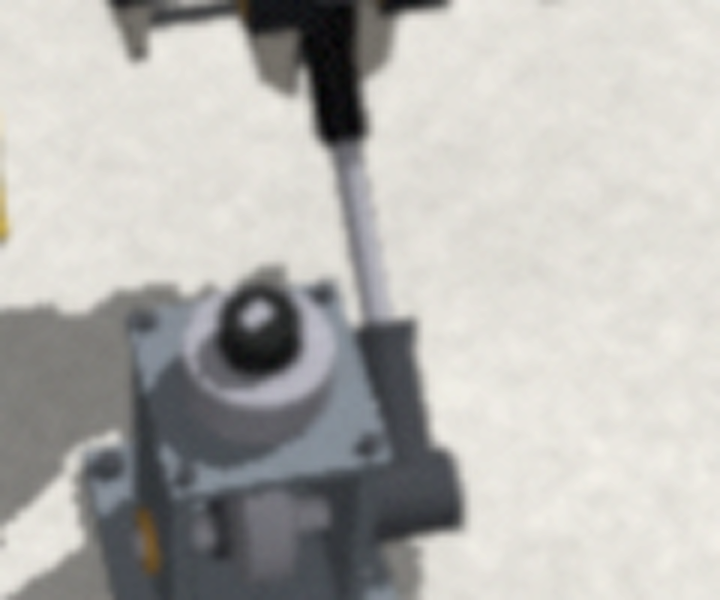

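The cam stayed put, the bar is centred in its play, and the mount is up and level. Handing in.

```bash
python3 -c "
from cell import robot
print(robot.hand_in())"
```

```text
the job is handed in; nothing more can be done
None
```

I pulled the lever bar from the far bore of the white holder and set it in the hub socket. I then swung it over to the top of the cam's lift, and the job is handed in with the fingers still holding the bar. The hand-in gives no verdict, so what follows rests on my own last checks at 17.6 s.

- **Bar in socket:** I felt the floor at 16 N, with the tool within 1 mm of the expected height. At the end the arm was still pushing the bar inward with about 6–7 N.
- **Cam angle:** I estimate about 0.95–1.0 rad from the tube's outline in the scene view. There was almost no turning load left, as expected at the peak, and no change over the last looks beyond the measuring noise.
- **Mount:** its top stands about 17.4 mm above the mould's rim, and the height had stopped rising. It looks level and centred on the pad. The robot went nowhere near the mount.
- **Grip:** the fingers are closed on the bar at 21 mm opening with a 25 N grip setting.
- **Other things:** the dowel and nut driver were still in place after the bar was pulled. I did not check the holder, rack and dish again at the end, but the arm did not go near them after that.

**Disagreements:** the arm's position gave a bar lean of about 1.08 rad and the image about 1.0 rad. The grip point also read 3–5 mm farther from the shaft than it should. I put this mostly down to an error of about 2–3 mm in my estimate of the shaft's x position. Up to 2–3 mm of lift at the foot cannot be ruled out.

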